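# Load the bench test kiln and open its air shutter

### The job

Load the little test kiln for firing: lay the thin clay tile centred on the round setter plate in the middle of its hearth, the knobbed cover disc, knob up, centred on the tile, and then the lid flat and centred over the kiln's mouth, all set down gently, nothing dropped. Before, between or after that, slide the kiln's air shutter fully open, right up to its end stop, clear of the three air slots. Leave the two vases, the saggar and the spare setter disc on the ware board where they are.

Things in the scene. Friction and masses are not known exactly. Their poses are not given: they have to be found in the camera images.
- kiln: Fixed round kiln, steel jacket, outside diameter 210, open at the top, on a grey base 50 high. Origin: on the table under the chamber's centre, z up. The base is round (diameter 218) and runs out to the kiln's y = -225 as a box 210 wide in x, with the air shutter on its top. Brick wall 25 thick, inside diameter 160, rim 150 above the table. Controller panel on the box's -x face.
- setter (a point): Centre of the top face of the setter plate: a fixed flat cream disc of diameter 84, 12 thick, in the middle of the hearth inside the chamber. Its top is 102 above the table, 48 below the rim; the hearth round it lies 90 above the table.
- mouth (a point): Centre of the kiln's mouth at rim height, 150 above the table.
- shutter (a joint): Travel of the air shutter in m along the kiln's own +x: 0 = closed (plate over the three dark slots at the -x end of its track), 0.080 = fully open against the end stop at the +x end. It starts wholly or nearly closed, slides with about 2 to 4 N of friction and stays where it is left.
- shutter_grip (a point): Middle of the top of the shutter's black upright grip, 99.5 above the table, at y = -165 of the kiln. The grip is 16 thick along the slide (kiln x), 36 wide across it, 45 high above the shutter's steel plate (70 by 56 by 4), which runs between two low rails; the end-stop bars of the track reach 60 above the table.
- lid: Loose kiln lid, about 0.6 kg: disc of diameter 200, 28 thick, flat underneath, lying on the table handle up. Origin: centre of its underside.
- lid_handle (a point): Middle of the lid's handle, right over the lid's centre, 66 above its underside: a straight wooden bar 120 long along the lid's x, 16 wide (lid's y) and 16 high, with 30 clear beneath it (over 96 of its length) and nothing beside it.
- ware_board: Fixed wooden board 320 (x) by 100 (y) by 18 high, on which the tile, the cover and a spare setter disc lie in any order about 90 apart along its x. Origin: centre of its underside.
- spare_setter: Bystander on the ware board, not used: plain disc of cream refractory, diameter 68, 16 thick, about 0.14 kg. Origin: centre of its underside, z up.
- tile: Thin pink clay test tile, plain disc of diameter 60, 12 thick, about 0.06 kg. Origin: centre of its underside.
- cover: Cover disc, cream refractory, diameter 60, 10 thick, with a round knob of diameter 32, 14 high, in the middle of its top (24 in all), about 0.1 kg. Origin: centre of its underside.
- vase: Bystander: raw pink vase, largest diameter 104, 170 tall. Origin: centre of its foot.
- gourd_vase: Bystander: raw pink gourd-shaped vase of two bulbs, largest diameter 100, 165 tall. Origin: centre of its foot.
- saggar: Bystander: sandy-brown saggar, open round pot of diameter 124, 70 tall. Origin: centre of its underside.
Not all that is in view belongs to the job. What is shaped like the lid but pink is not meant. What is shaped like the tile but black is not meant.

How it is judged:
By the outcome, as a careful person would: the job done as asked, in the order asked, and still so for the second after the job is handed in, with the robot touching nothing.
It also fails if it takes over 72 s, if anything falls off the work surface, if the arm or the gripper's body presses on something with over 40 N, if the wrist force passes 120 N, or if a joint passes its speed limit or range.

### The arm

A 6-joint arm with a two-finger parallel gripper is mounted at the origin on the work surface. World frame = base frame: x ahead of the robot, y to its left, z up, the work surface at z = 0. Lengths are in mm, angles in rad, forces in N, time in s.
With the tool pointing down it reaches from about 275 to 750 mm from the base axis. Payload 10.2 kg.
Tool frame: the origin (TCP) lies at the very end of the fingers, on their centre line; the grasp point (between the pads) lies 19 mm behind it (ctrl.hold_point_z is the distance from the TCP to the grasp point, in mm); z points along the fingers, y is the direction in which the jaws open and shut (so a half turn about z gives the same grasp; the last joint's range is limited). The gripper opens to 85 mm and grips with 20 to 120 N. Pads are 22 mm wide; open, the fingers measure 114 mm over their backs; the gripper's body (76 mm by 85 mm) begins 54 mm behind the grasp point. The pads swing forward as they close: fully open they stand 13 mm farther back than shut.
Start: joints at [1.121, 0.313, 1.498, -0, 1.331, -0.223], TCP at [118.064, 511.558, 208.794] pointing down, gripper open.
Joint ranges: [-2.94, 2.94], [-0.97, 2.17], [0.19, 2.56], [-1.23, 4.37], [0.02, 3.11], [-2.88, 2.88]. Speed limits (rad/s): [2.39, 2.39, 3.01, 3.14, 3.14, 3.14].

### API

Orientations are given as a unit quaternion [w, x, y, z].
In Python, from rig import readout, cams, workorder, spotter, ctrl gives the robot as it stands.
- The arm moves only by the tool step_arm, never from a script. Its argument "plan" is text: rows parted by semicolons, each of 5 numbers parted by spaces: the shift along the tool's x, y, z in cm, then the turn about the tool's z in degrees, then the opening in per cent of the stroke, from 0 (shut) to 100 (fully open). In form: x y z twist gripper; .... A call has 1 to 10 rows; each row is the pose to reach, as a shift and turn from the pose commanded when the call began, along the tool's axes at that moment; what a row does not reach only later rows make up. A row lasts 1/10 s, in which the tool goes at most 50 mm and 8.59 degrees, less where a joint would pass 70% of its speed; a pose out of reach is approached as far as the arm can. A call with a gripper value outside its range is refused whole. The fingers move at their own pace and stop on an object; "grip_force" is the grip in N (left out, the last holds). Time passes only in rows, so rows that repeat a pose let the fingers close. It gives the time, the measured TCP pose, the force and the opening at its end, in the units of the state.
- readout.sense(): the state, without advancing time (a new reading comes with each control period).
- cams.capture(name): name is "side" or "top" or "wrist"; returns (picture, depth): 480x640x3 uint8, red, green, blue; 480x640 float32, mm along the optical axis (not along the pixel's ray), 0 where there is no reading.
- cams.camera_info(name): a dict with "vfov" (degrees; the focal length in pixels is half the picture's height over the tangent of half this angle, whatever the lens; pixels are square), "cx", "cy" (the principal point, pixels), "rvec" (rotation vector, rad) and "tvec" (3), from world to camera coordinates, as OpenCV has them. Camera axes: x right, y down, z forward; pixel columns grow to the right and rows downward; lengths in mm; the calibration is good to about 2 mm. The wrist camera is an equidistant fisheye: a pixel r from the principal point sees the ray r / f radians off the axis. A picture is of the moment at which its call begins: read the wrist's pose just before it. camera_info takes no time and is no camera call; for the wrist camera it gives the pose at the moment of the call.
- workorder.finish_job(): hands the job in, once; it reports no verdict.
Trained networks look in the newest picture that a camera, given by its name, has taken for a name from the list of things; names that differ only in an ending like _2 or _b are one class to them, and where a whole thing is asked for, a point or a joint stands for the part that bears it (a point fixed in the world has none). Each returns a list of dicts, best first, with "conf" (0 to 1); they miss things now and then, are a little off and sometimes report something else, mostly with a low value. They report only what shows in the picture. A call takes as long as a camera call. They do not tell look-alikes from the thing itself.
- spotter.regions_of(camera, target): "pixels" (480x640 bool, what is visible of it) and "extent" ([centre column, centre row, width, height] in pixels, round what is visible of it).
The state is a dict: "time_s": time; "joints": joint angles; "dq": joint speeds; "tau": joint torques, N m; "eef_pos": TCP position; "ee_rot": TCP orientation; "force": force on the tool from outside, world axes, zero at the start; "wrist_torque": the same for the moment, N m; "grip_width": opening from 0.0 (shut) to 1.0 (fully open).
Only numpy, scipy, OpenCV 4.12 (cv2) and the standard library are available. Lean on these libraries where they do the work, as an engineer would, in place of code of your own. Each camera call takes 0.05 s, during which the arm holds its last target. There are 200 camera calls.

## Working session

There is one attempt and no reset: what is moved stays moved. The work goes in short steps, Python scripts to look and compute and a tool call to move; the robot and the scene stay as the last step left them, time stands still between calls to the robot, and variables do not carry over. Pictures are saved under pics/ and viewed, about 8 in all and at most 12, crops included, and the job is handed in when it is done.

Besides the shell and the picture viewer there is one more tool, called by a JSON object that holds its "method" and its "body". step_arm: Moves the arm, as the interface text tells. Its arguments: {"type":"object","properties":{"plan":{"type":"string"},"grip_force":{"type":"number"}},"required":["plan"]}

```bash
mkdir -p pics; ls; cat > h.py <<'E'
import numpy as np, cv2
from rig import readout, cams, workorder, spotter, ctrl
def cam(n):
    i=cams.camera_info(n); R=cv2.Rodrigues(np.array(i['rvec'],float))[0]; t=np.array(i['tvec'],float).ravel()
    return 240/np.tan(np.radians(i['vfov'])/2),i['cx'],i['cy'],R,t
def cloud(n,d,c=None):
    f,cx,cy,R,t=c or cam(n)
    v,u=np.mgrid[:480,:640].astype(float); x=(u-cx)/f; y=(v-cy)/f
    if n=='wrist':
        r=np.hypot(x,y)+1e-9; k=np.tan(np.minimum(r,1.5))/r; x=x*k; y=y*k
    P=np.stack([x*d,y*d,d],-1)
    W=(P-t)@R
    W[d<=0]=np.nan
    return W
def save(n,im,name): cv2.imwrite('pics/'+name,im[...,::-1])
E
python3 - <<'E'
from h import *
for n in ('top','side'):
    im,d=cams.capture(n); save(n,im,n+'0.png'); np.save(n+'d.npy',d); np.save(n+'i.npy',im)
    W=cloud(n,d)
    print(n,np.round(-cam(n)[3].T@cam(n)[4]))
    for t in ['kiln','shutter','lid','ware_board','spare_setter','tile','cover','vase','gourd_vase','saggar']:
        for r in spotter.regions_of(n,t)[:3]:
            p=r['pixels']; 
            print(t,round(r['conf'],2),np.round(r['extent']),np.round(np.nanmedian(W[p],0)),p.sum(), im[p].mean(0).round())
E
```

```text
pics
top [ 378.  -39. 1369.]
kiln 0.83 [307. 212. 139.  90.] [530. -10.  89.] 11344 [132. 130. 119.]
kiln 0.52 [272. 120.  52.  60.] [787.  90.  22.] 2200 [131. 122. 102.]
shutter 0.69 [355. 223.  25.  28.] [ 514. -114.   55.] 628 [109. 108. 108.]
lid 0.65 [159. 351.  79.  81.] [206. 370.  28.] 5194 [143. 101. 113.]
lid 0.57 [154. 237.  79.  81.] [486. 394.  28.] 4868 [143. 134. 114.]
ware_board 0.61 [442. 240. 125.  76.] [ 473. -332.   18.] 3598 [125.  98.  77.]
spare_setter 0.73 [355. 219.  23.  27.] [ 514. -114.   55.] 653 [110. 109. 109.]
spare_setter 0.68 [442. 244.  27.  29.] [ 460. -328.   33.] 605 [154. 150. 128.]
tile 0.76 [479. 229.  24.  23.] [ 491. -421.   29.] 441 [156. 152. 138.]
tile 0.71 [488. 179.  27.  20.] [ 623. -457.   11.] 433 [60. 59. 58.]
cover 0.58 [411. 256.  29.  28.] [ 433. -246.   29.] 469 [149. 143. 121.]
vase 0.94 [185. 136.  43.  45.] [712. 283. 132.] 1481 [139. 124. 113.]
gourd_vase 0.72 [415. 146.  37.  46.] [ 691. -255.   85.] 1362 [121. 108.  98.]
saggar 0.91 [272. 119.  52.  59.] [787.  90.  22.] 2144 [131. 122. 102.]
side [  231. -1097.   989.]
k
[... 412 characters left out ...]
.] [ 458. -338.   32.] 533 [200. 170. 125.]
tile 0.87 [416. 368.  24.  21.] [ 620. -462.   10.] 449 [23. 21. 22.]
tile 0.77 [357. 365.  24.  22.] [ 490. -425.   28.] 474 [217. 168. 140.]
cover 0.68 [331. 246.  96. 113.] [522. -47.  70.] 7601 [135. 125. 110.]
cover 0.56 [316. 316.  24.  18.] [ 428. -258.   27.] 366 [191. 160. 117.]
vase 0.64 [356. 175.  26.  46.] [713. 264. 105.] 978 [172. 133. 113.]
vase 0.26 [330. 266.  29.  22.] [ 511. -121.   54.] 415 [107. 101. 101.]
gourd_vase 0.66 [414. 288.  36.  59.] [ 692. -291.   77.] 1499 [186. 143. 121.]
saggar 0.67 [392. 219.  42.  38.] [779.  69.  41.] 1335 [156. 130.  94.]
saggar 0.6 [332. 242.  98. 112.] [522. -47.  70.] 7620 [135. 124. 110.]
```

View pics/top0.png

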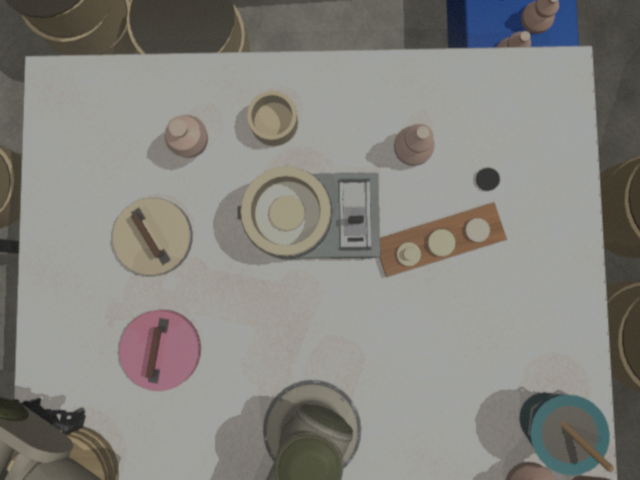

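View pics/side0.png

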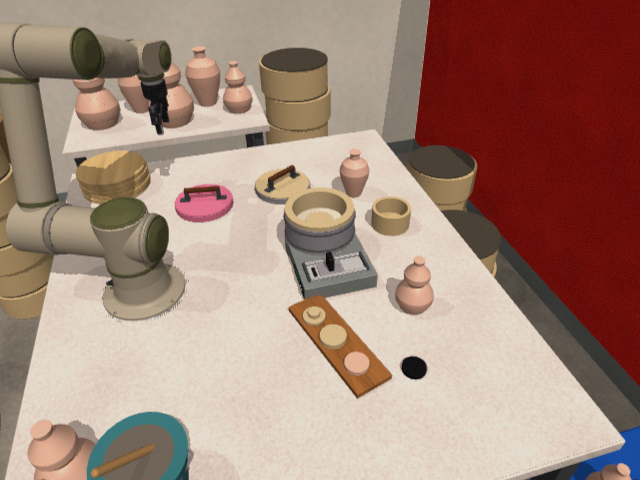

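```bash
cat > m.py <<'E'
from h import *
for n in ('top','side'):
    d=np.load(n+'d.npy'); im=np.load(n+'i.npy').astype(int); W=cloud(n,d); z=W[...,2]
    x,y=W[...,0],W[...,1]
    def circ(m,name):
        p=W[m][:,:2].astype(np.float32)
        (c,r)=cv2.minEnclosingCircle(p); print(n,name,'mean',p.mean(0).round(1),'enc',np.round(c,1),round(r,1),m.sum())
    near=lambda a,b,r:np.hypot(x-a,y-b)<r
    circ(near(490,-422,50)&(z>25),'tile')
    circ(near(459,-332,50)&(z>27),'spare')
    circ(near(430,-252,45)&(z>23),'cover')
    circ(near(430,-252,45)&(z>36),'knob')
    circ(near(486,385,130)&(z>18)&(z<35),'lid')
    m=near(486,385,130)&(z>62)
    p=W[m][:,:2].astype(np.float32); print(n,'handle',cv2.minAreaRect(p),p.mean(0),m.sum(),np.median(z[m]))
    circ(near(535,20,170)&(z>143)&(z<158),'rim')
    circ(near(535,20,70)&(z>97)&(z<107),'setter')
    m=near(512,-120,60)&(z>85)&(z<110); p=W[m][:,:2].astype(np.float32); print(n,'grip',cv2.minAreaRect(p),p.mean(0),m.sum())
    m=near(512,-120,120)&(z>44)&(z<70)&(y<-60); p=W[m][:,:2].astype(np.float32); print(n,'box',cv2.minAreaRect(p))
E
python3 m.py
```

```text
top tile mean [ 491.6 -420.6] enc [ 495.7 -419.9] 33.4 429
top spare mean [ 460.5 -328.6] enc [ 460.  -328.9] 34.3 580
top cover mean [ 433.5 -246.9] enc [ 434.7 -256.4] 42.1 442
top knob mean [ 433.2 -247.2] enc [ 433.4 -247.3] 15.7 128
top lid mean [487.6 396.5] enc [488.4 399.7] 100.4 4404
top handle ((488.8704528808594, 399.4655456542969), (120.88646697998047, 17.869945526123047), 30.91105079650879) [488.6777  397.92026] 365 73.18769750018959
top rim mean [532.6  51.3] enc [533.2  51. ] 102.9 2480
top setter mean [533.4  49.8] enc [545.2  34.9] 61.8 901
top grip ((516.19921875, -113.97190856933594), (33.62950897216797, 15.064229965209961), 88.54946899414062) [ 516.2528  -113.81346] 104
top box ((529.4427490234375, -117.14492797851562), (114.09049987792969, 204.17027282714844), 89.45662689208984)
side tile mean [ 489.6 -423.6] enc [ 490.  -423.3] 31.4 410
side spare mean [ 458.8 -332.4] enc [ 459.2 -331.1] 35.1 477
side cover mean [ 430.2 -254.4] enc [ 432.5 -249.7] 32.0 304
side knob mean [ 431.5 -249.9] enc [ 431.7 -249.8] 16.8 90
side lid mean [481.6 383.7] enc [485.7 395.9] 104.9 1097
side handle ((484.5420837402344, 395.6095275878906), (125.23483276367188, 23.57064437866211), 31.991804122924805) [485.3771  393.22516] 137 69.75909867433498
side rim mean [528.1  41.3] enc [532.2  48.4] 105.8 1005
side setter mean [534.6  57.8] enc [532.9  19.4] 69.3 225
side grip ((514.1220092773438, -115.36032104492188), (17.821128845214844, 39.943450927734375), 4.268245220184326) [ 514.0151   -119.319244] 73
side box ((527.8202514648438, -119.63015747070312), (207.56947326660156, 118.9823226928711), 0.003820253536105156)
```

The cream lid at top (152,237) is the real one, since the lid at (159,351) is pink. The pink tile is on the board at (479,229), and the black disc at (488,179) is the decoy. The cover with its knob is at (409,254), the spare setter at (442,243), and the shutter grip at (356,219). One enlarged crop will confirm these.

```bash
python3 - <<'E'
from h import *
im=np.load('topi.npy'); s=np.load('sidei.npy')
a=cv2.resize(im[165:290,230:510],None,fx=2.8,fy=2.8,interpolation=2)
b=cv2.resize(im[190:290,110:200],(270,240),interpolation=2)
c=cv2.resize(s[180:300,270:390],(240,240),interpolation=2); e=cv2.resize(s[290:400,290:435],(274,240),interpolation=2)
out=np.zeros((a.shape[0]+240,784,3),np.uint8); out[:a.shape[0],:a.shape[1]]=a; out[a.shape[0]:]=np.hstack([b,c,e])
save('',out,'crop1.png')
st=readout.sense(); print(st['eef_pos'],st['ee_rot'],ctrl.hold_point_z,st['grip_width'],st['force'],st['time_s'])
from scipy.spatial.transform import Rotation as Ro
w,x,y,z=st['ee_rot']; print(Ro.from_quat([x,y,z,w]).as_matrix().round(3))
E
```

```text
[118.05941571 511.5767798  208.80493048] [2.76715212e-06 1.13141415e-01 9.93578895e-01 2.21629500e-05] 18.700000000000003 1.0014134216443094 [-0.15425191  0.14540528  0.35094149] 1.1
[[-0.974  0.225  0.   ]
 [ 0.225  0.974  0.   ]
 [-0.     0.    -1.   ]]
```

View pics/crop1.png

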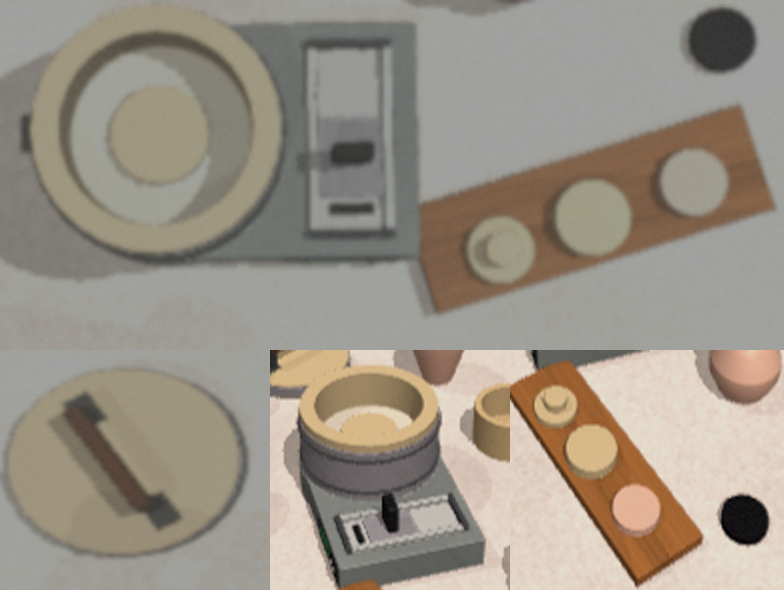

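The crop confirms it. The cream lid, the pink tile at the board's far right end, the knobbed cover at its left end and the shutter grip are all as I named them. The shutter plate covers two slots and leaves one showing on the -x side. I'll do the shutter first.

```bash
cat >> h.py <<'E'
from scipy.spatial.transform import Rotation as Ro
def go(x,y,z,phi=None,tip=0,st=None):
    """phi: world angle of jaw axis in deg (mod 180), prints shift in cm + twist"""
    st=st or readout.sense(); w,a,b,c=st['ee_rot']; R=Ro.from_quat([a,b,c,w]).as_matrix()
    s=R.T@(np.array([x,y,z])-st['eef_pos'])/10
    cur=np.degrees(np.arctan2(R[1,1],R[0,1])); tw=0 if phi is None else (cur-phi+90)%180-90
    print('go',s.round(2),'twist',round(tw,1),'| cur',np.round(st['eef_pos'],1),round(cur,1),'q6',round(st['joints'][5],2),'F',np.round(st['force'],1),'g',round(st['grip_width'],3),'t',round(st['time_s'],2))
E
```

{"method": "step_arm", "body": {"plan": "-52.8 -52.1 1.0 77 100;-52.8 -52.1 1.0 77 100;-52.8 -52.1 1.0 77 100;-52.8 -52.1 1.0 77 100;-52.8 -52.1 1.0 77 100;-52.8 -52.1 1.0 77 100;-52.8 -52.1 1.0 77 100;-52.8 -52.1 1.0 77 100;-52.8 -52.1 1.0 77 100;-52.8 -52.1 1.0 77 100", "grip_force": 30}}

```text
time_s: 2.1
eef_pos: [386.6, 87.3, 202.4]
ee_rot: [0.0, 0.709, 0.706, 0.0]
force: [0.5, 0.7, -0.0]
grip_width: 1.001
```

```bash
python3 -c "
from h import *
go(515,-115,195,0)"
```

```text
go [-20.18  12.92   0.75] twist -0.3 | cur [386.6  87.3 202.4] -0.3 q6 -0.07 F [ 0.5  0.7 -0. ] g 1.001 t 2.1
```

{"method": "step_arm", "body": {"plan": "-20.2 12.9 0.8 0 100;-20.2 12.9 0.8 0 100;-20.2 12.9 0.8 0 100;-20.2 12.9 0.8 0 100;-20.2 12.9 0.8 0 100;-20.2 12.9 0.8 0 100"}}

```text
time_s: 2.7
eef_pos: [516.2, -116.3, 193.1]
ee_rot: [-0.0, 0.708, 0.706, -0.0]
force: [-0.8, 0.8, -0.0]
grip_width: 0.998
```

```bash
python3 - <<'E'
from h import *
go(515,-115,75,0)
c=cam('wrist'); im,d=cams.capture('wrist'); save('',im,'w1.png'); W=cloud('wrist',d,c); z=W[...,2];x=W[...,0];y=W[...,1]
print(-c[3].T@c[4])
m=(np.hypot(x-515,y+115)<50)&(z>85)&(z<108)
p=W[m][:,:2].astype(np.float32); print(m.sum(), cv2.minAreaRect(p), np.median(z[m]))
E
```

```text
go [ 0.13 -0.11 11.81] twist -0.2 | cur [ 516.2 -116.3  193.1] -0.2 q6 -0.44 F [-0.8  0.8 -0. ] g 0.998 t 2.7
[516.7496548  -38.33696838 358.34774772]
1090 ((516.2400512695312, -113.92958068847656), (35.735496520996094, 15.714656829833984), 89.78934478759766) 99.31687655903355
```

View pics/w1.png

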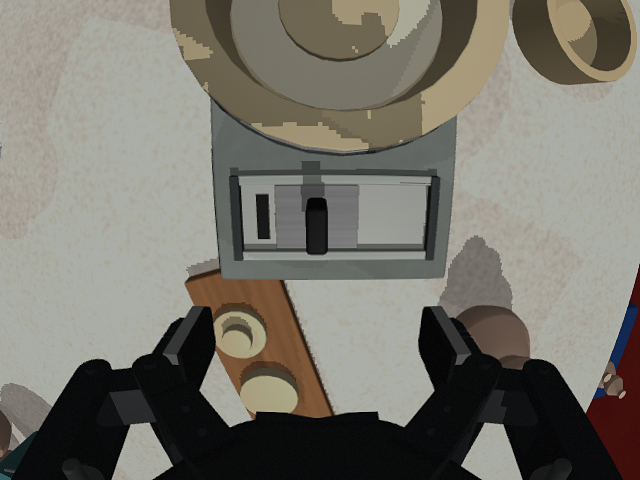

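Wrist view: the grip is at pixel (316,225). One slot shows at (262,215), and the track is free to the right as far as the stop at (430,215). I'm going down to grip it.

{"method": "step_arm", "body": {"plan": "0.2 0 6 0 100;0.2 0 11 0 60;0.2 0 12 0 50;0.2 0 12 0 0;0.2 0 12 0 0;0.2 0 12 0 0;0.2 0 12 0 0;0.2 0 12 0 0"}}

```text
time_s: 3.55
eef_pos: [515.8, -110.7, 76.0]
ee_rot: [0.001, 0.707, 0.707, 0.001]
force: [-0.2, 2.2, 8.8]
grip_width: 0.158
```

```bash
python3 -c "
from h import *
go(575,-115,73,0)"
```

```text
go [-0.44  5.92  0.32] twist 0.0 | cur [ 515.8 -110.7   76. ] 0.0 q6 -0.43 F [-0.2  2.2  8.8] g 0.158 t 3.55
```

{"method": "step_arm", "body": {"plan": "0 1 0 0 0;0 2 0 0 0;0 3 0 0 0;0 4 0 0 0;0 4.7 0 0 0;0 5.1 0 0 0;0 5.3 0 0 0"}}

```text
time_s: 4.25
eef_pos: [568.8, -110.7, 76.0]
ee_rot: [0.001, 0.707, 0.707, 0.001]
force: [-2.7, 1.1, 7.1]
grip_width: 0.161
```

{"method": "step_arm", "body": {"plan": "0 0.2 0 0 0;0 0.4 0 0 0;0 0.6 0 0 0;0 0.7 0 0 0"}}

```text
time_s: 4.65
eef_pos: [572.4, -110.6, 75.8]
ee_rot: [-0.002, 0.707, 0.707, -0.002]
force: [-21.6, 0.1, 17.7]
grip_width: 0.163
```

The stop was reached: the grip stayed at about 572 and the force rose to 22 N. I'll release and look.

{"method": "step_arm", "body": {"plan": "0 -0.2 0 0 0;0 -0.2 0 0 50;0 -0.2 0 0 60;0 -0.2 0 0 60;0 -0.2 -5 0 80;0 -0.2 -10 0 100;0 -0.2 -12 0 100;0 -0.2 -12 0 100"}}

```text
time_s: 5.45
eef_pos: [574.2, -111.1, 197.5]
ee_rot: [0.003, 0.707, 0.707, 0.001]
force: [-0.0, 0.4, -0.2]
grip_width: 1.002
```

```bash
python3 - <<'E'
from h import *
c=cam('wrist'); im,d=cams.capture('wrist'); save('',im[100:400,100:500],'w2.png'); W=cloud('wrist',d,c); z=W[...,2];x=W[...,0];y=W[...,1]
m=(np.hypot(x-573,y+115)<50)&(z>85)&(z<108)
p=W[m][:,:2].astype(np.float32); print(m.sum(), cv2.minAreaRect(p))
m=(np.hypot(x-533,y-50)<115)&(z>144)&(z<156)
p=W[m][:,:2].astype(np.float32); print('rim',m.sum(), cv2.minEnclosingCircle(p),np.median(z[m]))
m=(np.hypot(x-533,y-50)<55)&(z>98)&(z<107)
p=W[m][:,:2].astype(np.float32); print('setter',m.sum(), cv2.minEnclosingCircle(p))
m=(x<480)&(y<-130)&(z>36)&(z<50); p=W[m][:,:2].astype(np.float32); print('knob',m.sum(), cv2.minEnclosingCircle(p) if len(p) else 0)
go(490.5,-422,180,90)
E
```

```text
1018 ((572.0694580078125, -114.13945770263672), (35.44648742675781, 15.805634498596191), 89.85254669189453)
rim 17384 ((531.664306640625, 49.3602294921875), 103.07295989990234) 150.1421016400802
setter 6728 ((532.0374755859375, 49.0911750793457), 41.836185455322266)
knob 722 ((232.2889404296875, -324.0699768066406), 314.2627868652344)
go [-31.12  -8.29   1.5 ] twist -90.0 | cur [ 573.3 -110.7  194.9] 0.0 q6 -0.39 F [ 0.6 -0.5 -0.4] g 0.996 t 5.5
```

View pics/w2.png

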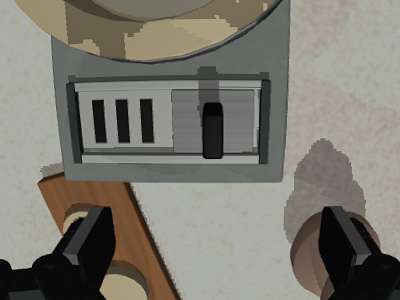

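All three slots show clear. The grip is 40 mm from the kiln centre, which is the symmetric end of the travel, so the shutter is done. Next is the tile.

{"method": "step_arm", "body": {"plan": "-31.1 -8.3 0 -18.6 100;-31.1 -8.3 0 -18.6 100;-31.1 -8.3 0 -18.6 100;-31.1 -8.3 0 -18.6 100;-31.1 -8.3 0 -18.6 100;-31.1 -8.3 0 -18.6 100;-31.1 -8.3 5 -18.6 100;-31.1 -8.3 8 -18.6 100;-31.1 -8.3 8 -18.6 100"}}

```text
time_s: 6.4
eef_pos: [487.1, -419.8, 106.8]
ee_rot: [-0.006, 0.584, 0.812, 0.002]
force: [0.3, 0.5, -0.3]
grip_width: 1.003
```

```bash
cat > bd.py <<'E'
from h import *
st=readout.sense()
c=cam('wrist'); im,d=cams.capture('wrist'); W=cloud('wrist',d,c); z=W[...,2];x=W[...,0];y=W[...,1]
for n,a,b,r,l,h in (('tile',490.5,-422,45,25,33),('knob',432,-248,25,36,46),('cover',432,-248,45,24,46),('spare',460,-330,45,29,36)):
    m=(np.hypot(x-a,y-b)<r)&(z>l)&(z<h); p=W[m][:,:2].astype(np.float32)
    if len(p): print(n,len(p),cv2.minEnclosingCircle(p),p.mean(0),np.median(z[m]))
E
python3 - <<'E'
exec(open('bd.py').read())
save('',im,'w3.png'); go(490.5,-422,16,18.6)
E
```

```text
tile 5599 ((490.5905456542969, -422.21612548828125), 30.30002784729004) [ 490.29578 -420.87378] 30.14996188111845
cover 1413 ((437.2351379394531, -261.28643798828125), 26.65089988708496) [ 439.2812  -268.23605] 28.124384884420795
spare 8514 ((460.0333251953125, -330.4837951660156), 34.01569747924805) [ 460.09555 -330.69382] 34.19072050910995
go [-0.26  0.14  9.49] twist -0.0 | cur [ 488.8 -420.4  110.9] 18.6 q6 -1.22 F [ 1.4 -0.3  0.6] g 1.001 t 6.45
```

{"method": "step_arm", "body": {"plan": "-0.2 0.2 4 0 100;-0.2 0.2 7.5 0 100;-0.2 0.2 8.5 0 100;-0.2 0.2 8.5 0 100;-0.2 0.2 8.5 0 100"}}

```text
time_s: 6.95
eef_pos: [493.5, -423.6, 31.7]
ee_rot: [0.002, 0.583, 0.812, -0.0]
force: [0.3, -0.1, 0.5]
grip_width: 0.998
```

```bash
python3 -c "
from h import *
go(490.6,-422.2,16,18.6)"
```

```text
go [ 0.23 -0.24  1.57] twist 0.0 | cur [ 493.5 -423.6   31.7] 18.6 q6 -1.21 F [ 0.3 -0.1  0.5] g 0.998 t 6.95
```

{"method": "step_arm", "body": {"plan": "0.2 -0.2 1 0 100;0.2 -0.2 1.6 0 100;0.2 -0.2 1.6 0 75;0.2 -0.2 1.6 0 50;0.2 -0.2 1.6 0 50;0.2 -0.2 1.6 0 50;0.2 -0.2 1.6 0 50;0.2 -0.2 1.6 0 50", "grip_force": 35}}

```text
time_s: 7.75
eef_pos: [489.9, -421.6, 13.1]
ee_rot: [0.0, 0.584, 0.812, -0.0]
force: [-1.0, -0.6, 0.0]
grip_width: 0.501
```

```bash
python3 -c "
from h import *
go(490.6,-422.2,16,18.6)"
```

```text
go [-0.07  0.04 -0.29] twist 0.0 | cur [ 489.9 -421.6   13.1] 18.6 q6 -1.22 F [-1.  -0.6  0. ] g 0.501 t 7.75
```

```bash
python3 - <<'E'
exec(open('bd.py').read())
save('',im[150:,100:540],'w4.png')
E
```

```text
tile 11163 ((490.7552185058594, -422.3511962890625), 30.462907791137695) [ 489.57098 -419.1699 ] 30.179878103128758
spare 22449 ((459.91131591796875, -330.3460998535156), 34.07248306274414) [ 460.22345 -330.9144 ] 34.19966086679911
```

View pics/w4.png

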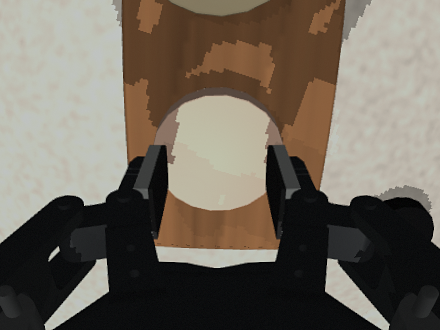

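```bash
python3 - <<'E'
exec(open('bd.py').read())
for u in (250,258,262,372,378):
    print(u,[tuple(W[v,u].round(0)) for v in (294,300,320,350,380)])
m=(z<60)&(z>5)&(im.sum(-1)<150)&(np.hypot(x-490,y+422)<60); print(np.nanpercentile(z[m],[1,5,20,50]))
E
```

```text
tile 11142 ((490.8319396972656, -422.0816345214844), 30.5024471282959) [ 489.55963 -419.17093] 30.17188491133375
spare 22474 ((460.1163024902344, -330.19586181640625), 34.06052780151367) [ 460.22113 -330.92426] 34.18934171181715
250 [(np.float64(460.0), np.float64(-432.0), np.float64(19.0)), (np.float64(461.0), np.float64(-420.0), np.float64(47.0)), (np.float64(464.0), np.float64(-418.0), np.float64(63.0)), (np.float64(467.0), np.float64(-423.0), np.float64(75.0)), (np.float64(469.0), np.float64(-410.0), np.float64(105.0))]
258 [(np.float64(464.0), np.float64(-424.0), np.float64(31.0)), (np.float64(464.0), np.float64(-419.0), np.float64(46.0)), (np.float64(467.0), np.float64(-418.0), np.float64(62.0)), (np.float64(470.0), np.float64(-429.0), np.float64(65.0)), (np.float64(473.0), np.float64(-436.0), np.float64(74.0))]
262 [(np.float64(465.0), np.float64(-424.0), np.float64(30.0)), (np.float64(466.0), np.float64(-418.0), np.float64(46.0)), (np.float64(468.0), np.float64(-423.0), np.float64(53.0)), (np.float64(472.0), np.float64(-433.0), np.float64(59.0)), (np.float64(479.0), np.float64(-482.0), np.float64(18.0))]
372 [(np.float64(512.0), np.float64(-408.0), np.float64(30.0)), (np.float64(508.0), np.float64(-404.0), np.float64(47.0)), (np.float64(508.0), np.float64(-409.0), np.float64(55.0)), (np.float64(511.0), np.float64(-418.0), np.float64(61.0)), (np.float64(536.0), np.float64(-462.0), np.float64(18.0))]
378 [(np.float64(514.0), np.float64(-407.0), np.float64(30.0)), (np.float64(510.0), np.float64(-403.0), np.float64(47.0)), (np.float64(508.0), np.float64(-404.0), np.float64(62.0)), (np.float64(510.0), np.float64(-412.0), np.float64(70.0)), (np.float64(513.0), np.float64(-421.0), np.float64(75.0))]
[38.30211503 41.04648045 45.95129625 51.6484128 ]
```

The jaws closed above the tile: the depth puts the pad tips near z 40 with the TCP at 13. I'll open them and measure the real tip height.

{"method": "step_arm", "body": {"plan": "0 0 0 0 80;0 0 0 0 95;0 0 0 0 95;0 0 0 0 95"}}

```text
time_s: 8.25
eef_pos: [489.9, -421.6, 13.1]
ee_rot: [0.0, 0.584, 0.812, 0.0]
force: [0.1, 0.3, -0.1]
grip_width: 0.949
```

```bash
cat > tip.py <<'E'
exec(open('bd.py').read())
w,a,b,cc=st['ee_rot']; R=Ro.from_quat([a,b,cc,w]).as_matrix()
T=(W-st['eef_pos'])@R   # tool frame
dk=(im.max(-1)<75)&(T[...,2]>-80)&(np.abs(T[...,0])<14)&(np.abs(T[...,1])<65)&(z>0)
P=T[dk]; P=P[np.argsort(-P[:,2])]; print('pads lowest (tool x,y,z)',P[::max(1,len(P)//400)][:14].round(0).tolist(), len(P))
E
python3 tip.py; python3 -c "
from h import *
go(490.6,-422.2,16,18.6)"
```

```text
tile 12256 ((490.9976806640625, -421.8909606933594), 30.367136001586914) [ 489.95175 -419.69122] 30.174836330901464
spare 22497 ((459.9938659667969, -330.2480163574219), 34.0515251159668) [ 460.2396  -330.90817] 34.20076143707626
pads lowest (tool x,y,z) [[-13.0, 50.0, -5.0], [5.0, 41.0, -35.0], [-1.0, -40.0, -35.0], [-3.0, 41.0, -36.0], [-7.0, 41.0, -36.0], [-2.0, 40.0, -36.0], [-10.0, 41.0, -36.0], [5.0, 41.0, -37.0], [0.0, 41.0, -37.0], [9.0, 41.0, -37.0], [10.0, -40.0, -38.0], [10.0, -43.0, -38.0], [7.0, -40.0, -38.0], [11.0, 41.0, -38.0]] 6631
go [-0.08  0.04 -0.29] twist 0.0 | cur [ 489.9 -421.6   13.1] 18.6 q6 -1.22 F [ 0.5  0.5 -1.3] g 0.952 t 8.3
```

The tips are about 34 mm behind the reported TCP when open, roughly 20 mm more than the stated geometry. I'll lower by that amount in stages and watch the force.

{"method": "step_arm", "body": {"plan": "0 0 0.6 0 95;0 0 1.2 0 95;0 0 1.6 0 95;0 0 1.9 0 95;0 0 1.9 0 95"}}

```text
time_s: 8.8
eef_pos: [489.7, -421.4, -6.6]
ee_rot: [-0.0, 0.584, 0.812, 0.0]
force: [0.2, 0.2, 0.5]
grip_width: 0.95
```

```bash
python3 tip.py; python3 -c "
from h import *
go(490.9,-422,-7,18.6)"
```

```text
tile 15107 ((488.89398193359375, -417.5911560058594), 43.87367248535156) [ 489.792  -419.1356] 30.162879450029767
spare 28177 ((460.10882568359375, -330.52166748046875), 33.94293212890625) [ 460.767  -332.5158] 34.187563091197056
pads lowest (tool x,y,z) [[-2.0, 44.0, -24.0], [-3.0, -43.0, -25.0], [6.0, -40.0, -35.0], [4.0, 41.0, -35.0], [-6.0, -40.0, -35.0], [2.0, -40.0, -36.0], [6.0, 41.0, -36.0], [2.0, -41.0, -36.0], [10.0, 41.0, -37.0], [-7.0, -41.0, -37.0], [-4.0, 41.0, -37.0], [-1.0, -40.0, -37.0], [5.0, 41.0, -37.0], [7.0, 41.0, -38.0]] 6608
go [-0.08  0.08  0.08] twist 0.0 | cur [ 489.9 -421.6   -6.2] 18.6 q6 -1.22 F [-1.2 -0.7 -0.2] g 0.949 t 8.85
```

No force. Closing on the tile.

{"method": "step_arm", "body": {"plan": "0 0.1 0.1 0 80;0 0.1 0.1 0 50;0 0.1 0.1 0 50;0 0.1 0.1 0 50;0 0.1 0.1 0 50;0 0.1 0.1 0 50", "grip_force": 35}}

```text
time_s: 9.45
eef_pos: [491.2, -421.5, -6.5]
ee_rot: [0.0, 0.583, 0.812, -0.0]
force: [1.5, 1.5, 4.2]
grip_width: 0.681
```

{"method": "step_arm", "body": {"plan": "0 0 -2 0 50;0 0 -6 0 50;0 0 -11 0 50;0 0 -15.5 0 50;4 1.7 -16 0 50;8 3.5 -16 0 50;12 5.2 -16 0 50;16 7 -16 0 50;20 8.7 -16 0 50;24 10.5 -16 0 50"}}

```text
time_s: 10.45
eef_pos: [513.2, -158.6, 152.6]
ee_rot: [-0.001, 0.584, 0.812, -0.0]
force: [0.0, -0.8, -0.1]
grip_width: 0.68
```

```bash
python3 -c "
from h import *
go(531.9,49.2,155,18.6)"
```

```text
go [19.1   8.39 -0.23] twist -0.0 | cur [ 513.2 -158.6  152.6] 18.6 q6 -0.84 F [ 0.  -0.8 -0.1] g 0.68 t 10.45
```

{"method": "step_arm", "body": {"plan": "4 1.7 0 0 50;8 3.5 0 0 50;12 5.3 0 0 50;16 7 0 0 50;18 8 0 0 50;18.9 8.4 0 0 50;18.9 8.4 0 0 50;18.9 8.4 0 0 50;18.9 8.4 0 0 50"}}

```text
time_s: 11.35
eef_pos: [533.1, 44.3, 153.0]
ee_rot: [-0.0, 0.584, 0.812, -0.0]
force: [0.1, 0.0, -1.5]
grip_width: 0.68
```

```bash
cat > kl.py <<'E'
from h import *
st=readout.sense(); c=cam('wrist'); im,d=cams.capture('wrist'); W=cloud('wrist',d,c); z=W[...,2];x=W[...,0];y=W[...,1]
w,a,b,cc=st['ee_rot']; R=Ro.from_quat([a,b,cc,w]).as_matrix(); T=(W-st['eef_pos'])@R
def fit(n,m):
    p=W[m][:,:2].astype(np.float32)
    if len(p)>20: print(n,len(p),np.round(cv2.minEnclosingCircle(p)[0],1),round(cv2.minEnclosingCircle(p)[1],1),'z',np.median(z[m]).round(1))
    return p
fit('rim',(np.hypot(x-532,y-49)<112)&(z>145)&(z<153))
fit('setter',(np.hypot(x-532,y-49)<46)&(z>99)&(z<105))
E
python3 - <<'E'
exec(open('kl.py').read())
m=(T[...,2]>-42)&(T[...,2]<-20)&(np.hypot(T[...,0],T[...,1])<38)&(im[...,0]>100)
p=fit('held',m)
q=T[m]; print(q[:,0].max(),q[:,0].min(),q[:,1].max(),q[:,1].min())
go(531.9,49.2,80,18.6); save('',im,'w5.png')
E
```

```text
rim 36760 [532.1  50.5] 103.1 z 150.1
setter 9318 [532.   50.9] 42.1 z 102.2
held 14258 [533.5  43.6] 30.3 z 189.7
29.255458286515612 -30.842505853337368 29.56630102378779 -29.141549301257065
go [0.49 0.04 7.3 ] twist -0.1 | cur [533.1  44.4 153. ] 18.5 q6 -0.46 F [-0.5  0.6  0.3] g 0.686 t 11.4
```

{"method": "step_arm", "body": {"plan": "0.7 0.1 0 0 50;0.7 0.1 0 0 50;0.7 0.1 2.5 0 50;0.7 0.1 5 0 50;0.7 0.1 6.5 0 50;0.7 0.1 7.1 0 50;0.7 0.1 7.2 0 50;0.7 0.1 7.2 0 50;0.7 0.1 7.2 0 50"}}

```text
time_s: 12.3
eef_pos: [532.3, 52.5, 81.9]
ee_rot: [0.001, 0.583, 0.812, 0.0]
force: [0.2, 0.4, -1.5]
grip_width: 0.682
```

```bash
python3 - <<'E'
exec(open('kl.py').read())
fit('tile',(T[...,2]>-42)&(T[...,2]<-20)&(np.hypot(T[...,0],T[...,1])<38)&(im[...,0]>90)&(z>108))
go(532,50.5,77.3,18.6)
E
```

```text
rim 65398 [532.2  50.5] 103.3 z 150.1
setter 6851 [531.9  50.6] 42.2 z 102.1
tile 14709 [530.9  57.4] 35.8 z 118.6
go [-0.18 -0.09  0.45] twist 0.0 | cur [532.2  52.5  81.8] 18.6 q6 -0.45 F [ 0.   0.5 -1. ] g 0.682 t 12.35
```

{"method": "step_arm", "body": {"plan": "-0.1 -0.1 0.1 0 50;-0.1 -0.1 0.2 0 50;-0.1 -0.1 0.3 0 50;-0.1 -0.1 0.4 0 50;-0.1 -0.1 0.4 0 50"}}

```text
time_s: 12.85
eef_pos: [531.2, 51.2, 77.4]
ee_rot: [0.0, 0.583, 0.812, -0.0]
force: [-2.3, 0.1, 4.5]
grip_width: 0.677
```

Light contact, 4.5 N. Releasing.

{"method": "step_arm", "body": {"plan": "0 0 0 0 72;0 0 0 0 76;0 0 0 0 82;0 0 0 0 85;0 0 -2 0 85;0 0 -5 0 85;0 0 -8 0 90;0 0 -8 0 100;0 0 -8 0 100"}}

```text
time_s: 13.75
eef_pos: [531.2, 51.3, 157.0]
ee_rot: [0.0, 0.584, 0.812, 0.0]
force: [-0.5, 0.2, -0.8]
grip_width: 0.996
```

```bash
python3 - <<'E'
exec(open('kl.py').read())
fit('tile',(np.hypot(x-532,y-50)<40)&(z>111)&(z<117))
go(432,-248,150,18.6)
E
```

```text
rim 34653 [531.8  50.5] 103.1 z 150.1
setter 5336 [532.   50.5] 42.2 z 102.2
tile 7181 [531.4  50.5] 30.2 z 114.2
go [-25.22 -18.91   0.63] twist 0.0 | cur [530.8  51.3 156.2] 18.6 q6 -0.45 F [ 0.5  0.4 -0.4] g 1.0 t 13.8
```

The tile is within 1 mm of the setter centre. Next is the cover.

{"method": "step_arm", "body": {"plan": "-25.2 -18.9 0 0 100;-25.2 -18.9 0 0 100;-25.2 -18.9 0 0 100;-25.2 -18.9 0 0 100;-25.2 -18.9 0 0 100;-25.2 -18.9 0 0 100;-25.2 -18.9 0 0 100;-25.2 -18.9 3 0 90;-25.2 -18.9 5 0 80;-25.2 -18.9 5 0 70"}}

```text
time_s: 14.8
eef_pos: [431.0, -246.3, 104.0]
ee_rot: [-0.003, 0.584, 0.812, 0.001]
force: [0.8, -0.0, 0.3]
grip_width: 0.698
```

```bash
python3 - <<'E'
exec(open('bd.py').read())
go(432,-248,7,18.6)
E
```

```text
knob 1776 ((432.6091613769531, -248.47679138183594), 16.037864685058594) [ 432.3646  -247.41615] 42.048828468491706
cover 5590 ((432.69097900390625, -248.804931640625), 30.41080665588379) [ 431.814   -245.80122] 28.616258947724237
spare 5117 ((460.0290832519531, -330.4960632324219), 34.54702377319336) [ 458.9899  -327.08902] 34.153207469592765
go [-0.13 -0.01  9.88] twist 0.0 | cur [ 431.9 -247.   105.8] 18.6 q6 -1.08 F [ 0.8  0.4 -0.4] g 0.698 t 14.85
```

{"method": "step_arm", "body": {"plan": "-0.2 0 4 0 65;-0.2 0 7.5 0 65;-0.2 0 9 0 65;-0.2 0 9.2 0 65;-0.2 0 9.2 0 65"}}

```text
time_s: 15.35
eef_pos: [433.7, -250.0, 16.0]
ee_rot: [0.001, 0.583, 0.812, -0.0]
force: [1.0, 0.1, 0.5]
grip_width: 0.648
```

```bash
python3 -c "
from h import *
go(432.6,-248.6,9,18.6)"
```

```text
go [ 0.16 -0.06  0.7 ] twist 0.0 | cur [ 433.7 -250.    16. ] 18.6 q6 -1.08 F [1.  0.1 0.5] g 0.648 t 15.35
```

{"method": "step_arm", "body": {"plan": "0.2 -0.1 0.4 0 65;0.2 -0.1 0.7 0 65;0.2 -0.1 0.7 0 45;0.2 -0.1 0.7 0 20;0.2 -0.1 0.7 0 20;0.2 -0.1 0.7 0 20;0.2 -0.1 0.7 0 20;0.2 -0.1 0.7 0 20", "grip_force": 40}}

```text
time_s: 16.15
eef_pos: [431.7, -248.4, 8.6]
ee_rot: [0.0, 0.584, 0.812, -0.0]
force: [-0.5, 1.4, 6.3]
grip_width: 0.355
```

{"method": "step_arm", "body": {"plan": "0 0 -2 0 20;0 0 -6 0 20;0 0 -11 0 20;0 0 -15.5 0 20;3.5 2.7 -16.5 0 20;7 5.3 -16.5 0 20;10.5 8 -16.5 0 20;14 10.6 -16.5 0 20;17.5 13.3 -16.5 0 20;20 15.2 -16.5 0 20"}}

```text
time_s: 17.15
eef_pos: [512.1, -7.6, 173.0]
ee_rot: [-0.0, 0.583, 0.813, 0.0]
force: [1.0, 0.1, -0.3]
grip_width: 0.349
```

```bash
python3 -c "
from h import *
go(531.5,50.5,175,18.6)"
```

```text
go [ 4.88  3.7  -0.2 ] twist 0.1 | cur [512.1  -7.6 173. ] 18.7 q6 -0.57 F [ 1.   0.1 -0.3] g 0.349 t 17.15
```

{"method": "step_arm", "body": {"plan": "3 2.3 0 0 20;4.5 3.4 0 0 20;5.1 3.8 0 0 20;5.1 3.8 0 0 20;5.1 3.8 0 0 20;5.1 3.8 0 0 20"}}

```text
time_s: 17.75
eef_pos: [531.4, 49.3, 173.1]
ee_rot: [-0.0, 0.584, 0.812, -0.0]
force: [0.9, -0.0, -1.4]
grip_width: 0.352
```

```bash
python3 - <<'E'
exec(open('kl.py').read())
r=np.hypot(T[...,0],T[...,1])
fit('held',(T[...,2]>-24)&(T[...,2]<-12)&(r<38)&(im[...,0]>80))
fit('tile',(np.hypot(x-532,y-50)<40)&(z>111)&(z<117))
m=(r<40)&(im[...,0]>80)&(z>155); print(np.percentile(z[m],[2,10,25,50,75,90]))
go(531.5,50.5,104.6,18.6)
save('',im,'w6.png')
E
```

```text
rim 30618 [532.2  50.5] 103.1 z 150.1
setter 3606 [531.9  51. ] 41.9 z 102.2
held 5197 [531.7  48.8] 30.3 z 192.6
tile 3117 [531.5  51. ] 29.9 z 114.2
[191.00077609 191.9514812  192.47297442 193.29743471 206.46829743
 207.10550297]
go [0.1  0.04 6.85] twist -0.1 | cur [531.4  49.4 173.1] 18.5 q6 -0.45 F [ 0.3 -0.4 -0.5] g 0.349 t 17.8
```

View pics/w6.png

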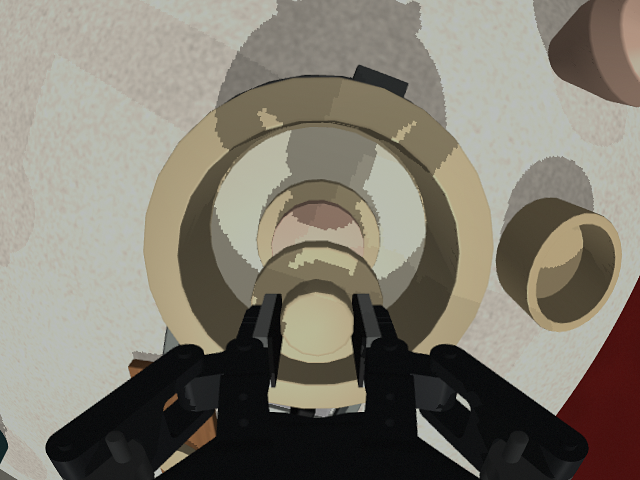

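View: the cover hangs level at (318,320), over the pink tile on the setter at (318,230) inside the chamber. Lowering.

{"method": "step_arm", "body": {"plan": "0.2 0 2 0 20;0.2 0 4 0 20;0.2 0 5.5 0 20;0.2 0 6.3 0 20;0.2 0 6.4 0 20;0.2 0 6.4 0 20;0.2 0 6.4 0 20"}}

```text
time_s: 18.5
eef_pos: [531.3, 52.1, 109.9]
ee_rot: [0.001, 0.584, 0.812, 0.0]
force: [-0.2, -0.5, -0.4]
grip_width: 0.351
```

```bash
python3 -c "
from h import *
go(531.3,50.9,104.6,18.6)"
```

```text
go [-0.11 -0.04  0.53] twist -0.0 | cur [531.3  52.1 109.9] 18.6 q6 -0.45 F [-0.2 -0.5 -0.4] g 0.351 t 18.5
```

{"method": "step_arm", "body": {"plan": "-0.1 0 0.15 0 20;-0.1 0 0.3 0 20;-0.1 0 0.4 0 20;-0.1 0 0.5 0 20;-0.1 0 0.5 0 20"}}

```text
time_s: 19.0
eef_pos: [531.2, 51.3, 104.7]
ee_rot: [0.0, 0.583, 0.812, 0.0]
force: [-2.7, -0.1, 5.6]
grip_width: 0.352
```

{"method": "step_arm", "body": {"plan": "0 0 0 0 40;0 0 0 0 48;0 0 0 0 60;0 0 0 0 65;0 0 -2 0 65;0 0 -5 0 65;0 0 -8 0 80;0 0 -10 0 100;0 0 -10 0 100"}}

```text
time_s: 19.9
eef_pos: [532.3, 51.2, 206.7]
ee_rot: [0.002, 0.583, 0.812, 0.001]
force: [-0.1, -0.0, -0.7]
grip_width: 0.998
```

```bash
python3 - <<'E'
exec(open('kl.py').read())
fit('cover disc',(np.hypot(x-532,y-50)<40)&(z>120)&(z<128))
fit('knob',(np.hypot(x-532,y-50)<40)&(z>134)&(z<141))
fit('tile',(np.hypot(x-532,y-50)<40)&(z>108)&(z<116))
go(487,397,205,121.5)
E
```

```text
rim 26458 [532.1  50.4] 102.8 z 150.1
setter 3390 [532.1  50.6] 42.2 z 102.1
cover disc 3626 [531.6  50.8] 30.3 z 124.1
knob 1668 [531.7  51. ] 16.1 z 138.1
tile 120 [527.3  64.4] 25.9 z 111.9
go [34.19  6.81 -0.04] twist 77.1 | cur [531.6  51.2 204.7] 18.6 q6 -0.45 F [-0.1  0.5 -0.9] g 1.001 t 19.95
```

The cover is centred to within about 0.5 mm. Next is the lid.

{"method": "step_arm", "body": {"plan": "34.2 6.8 0 77 100;34.2 6.8 0 77 100;34.2 6.8 0 77 100;34.2 6.8 0 77 100;34.2 6.8 0 77 100;34.2 6.8 0 77 100;34.2 6.8 0 77 100;34.2 6.8 0 77 100;34.2 6.8 0 77 100;34.2 6.8 0 77 100"}}

```text
time_s: 20.95
eef_pos: [485.6, 397.8, 201.9]
ee_rot: [0.0, 0.963, 0.271, -0.001]
force: [-0.9, -0.6, -0.3]
grip_width: 1.003
```

```bash
python3 - <<'E'
from h import *
st=readout.sense()
c=cam('wrist'); im,d=cams.capture('wrist'); W=cloud('wrist',d,c); z=W[...,2];x=W[...,0];y=W[...,1]
r=np.hypot(x-487,y-397)
m=(r<115)&(z>66)&(z<80); p=W[m][:,:2].astype(np.float32); print(len(p),cv2.minAreaRect(p),np.median(z[m]))
m=(r<115)&(z>20)&(z<32); p=W[m][:,:2].astype(np.float32); print(len(p),cv2.minEnclosingCircle(p),np.median(z[m]))
go(487,397,40,-58.8)
E
```

```text
2741 ((488.6723937988281, 399.34344482421875), (118.36066436767578, 16.188085556030273), 31.02818489074707) 74.0459486710806
29457 ((487.59161376953125, 398.9010925292969), 100.38414764404297) 28.2118030189729
go [ 0.13  0.09 16.21] twist 0.0 | cur [485.8 397.4 202.1] -58.8 q6 1.53 F [ 0.9 -0.8  0.5] g 0.998 t 21.0
```

{"method": "step_arm", "body": {"plan": "0.3 0 5 0 100;0.3 0 10 0 70;0.3 0 14 0 60;0.3 0 16 0 60;0.3 0 16.5 0 60;0.3 0 16.5 0 60;0.3 0 16.5 0 60"}}

```text
time_s: 21.7
eef_pos: [489.7, 399.0, 40.3]
ee_rot: [-0.0, 0.962, 0.273, 0.001]
force: [0.1, -0.9, 0.8]
grip_width: 0.601
```

```bash
python3 -c "
from h import *
go(488.2,399.1,24,-59)"
```

```text
go [-0.12 -0.09  1.63] twist 0.6 | cur [489.7 399.   40.3] -58.4 q6 1.52 F [ 0.1 -0.9  0.8] g 0.601 t 21.7
```

{"method": "step_arm", "body": {"plan": "-0.1 -0.1 0.8 0.6 60;-0.1 -0.1 1.6 0.6 60;-0.1 -0.1 1.6 0.6 30;-0.1 -0.1 1.6 0.6 0;-0.1 -0.1 1.6 0.6 0;-0.1 -0.1 1.6 0.6 0;-0.1 -0.1 1.6 0.6 0;-0.1 -0.1 1.6 0.6 0;-0.1 -0.1 1.6 0.6 0", "grip_force": 70}}

```text
time_s: 22.6
eef_pos: [487.8, 399.1, 23.3]
ee_rot: [-0.0, 0.964, 0.267, 0.0]
force: [-1.2, 0.8, 3.4]
grip_width: 0.167
```

{"method": "step_arm", "body": {"plan": "0 0 -0.5 0 0;0 0 -1.5 0 0;0 0 -3 0 0;0 0 -5 0 0;0 0 -8 0 0;0 0 -12 0 0;0 0 -15.5 0 0;0 0 -16.5 0 0;0 0 -16.5 0 0"}}

```text
time_s: 23.5
eef_pos: [488.0, 399.1, 189.3]
ee_rot: [-0.0, 0.964, 0.267, 0.001]
force: [-0.8, 0.5, -8.1]
grip_width: 0.174
```

```bash
python3 -c "
from h import *
go(532,50.5,188,-59)"
```

```text
go [-14.19  32.15   0.1 ] twist 0.0 | cur [488.  399.1 189.3] -59.0 q6 1.53 F [-0.8  0.5 -8.1] g 0.174 t 23.5
```

{"method": "step_arm", "body": {"plan": "-1 2 -1 0 0;-2.3 5.2 -1.5 0 0;-3.7 8.4 -1.5 0 0;-5.1 11.6 -1.5 0 0;-6.5 14.8 -1.5 0 0;-7.9 18 -1.5 0 0;-9.4 21.2 -1.5 0 0;-10.8 24.4 -1.5 0 0;-12.1 27.3 -1.5 0 0;-13.1 29.6 -1.5 0 0"}}

```text
time_s: 24.5
eef_pos: [526.9, 76.0, 200.7]
ee_rot: [-0.001, 0.964, 0.267, -0.002]
force: [-1.0, 0.8, -6.0]
grip_width: 0.171
```

{"method": "step_arm", "body": {"plan": "-0.8 1.8 0 0 0;-1.1 2.5 0 0 0;-1.1 2.5 0 0 0;-1.1 2.5 0 0 0;-1.1 2.5 0 0 0"}}

```text
time_s: 25.0
eef_pos: [531.1, 51.7, 202.7]
ee_rot: [-0.0, 0.963, 0.268, -0.0]
force: [-0.7, 0.2, -5.8]
grip_width: 0.174
```

```bash
cat > ld.py <<'E'
from h import *
st=readout.sense(); c=cam('wrist'); im,d=cams.capture('wrist'); W=cloud('wrist',d,c); z=W[...,2];x=W[...,0];y=W[...,1]
w,a,b,cc=st['ee_rot']; R=Ro.from_quat([a,b,cc,w]).as_matrix(); tz=st['eef_pos'][2]
m=(np.hypot(x-532,y-50)<130)&(z>tz-1)&(z<tz+9); p=W[m]
A=np.c_[p[:,:2],np.ones(len(p))]; k=np.linalg.lstsq(A,p[:,2],rcond=None)[0]
print('lid top',len(p),np.round(cv2.minEnclosingCircle(p[:,:2].astype(np.float32)),1) if 0 else cv2.minEnclosingCircle(p[:,:2].astype(np.float32)),np.median(p[:,2]),'tilt deg',np.degrees(k[:2]).round(2))
m=(np.hypot(x-532,y-50)<112)&(z>145)&(z<153); 
if m.sum()>50: print('rim vis',m.sum(),cv2.minEnclosingCircle(W[m][:,:2].astype(np.float32)))
go(532,50.5,173.3,-59,st=st)
E
python3 ld.py
```

```text
lid top 75174 ((531.7357177734375, 51.98588180541992), 99.78609466552734) 207.53615232562495 tilt deg [-0.11 -0.  ]
go [0.02 0.15 2.94] twist 0.1 | cur [531.1  51.7 202.7] -58.9 q6 0.91 F [-0.7  0.2 -5.8] g 0.174 t 25.0
```

{"method": "step_arm", "body": {"plan": "0 0.1 1 0 0;0 0.1 2 0 0;0 0.1 2.3 0 0;0 0.1 2.5 0 0;0 0.1 2.5 0 0;0 0.1 2.5 0 0"}}

```text
time_s: 25.65
eef_pos: [532.0, 49.8, 178.3]
ee_rot: [0.0, 0.964, 0.267, 0.0]
force: [0.6, -0.0, -6.1]
grip_width: 0.172
```

```bash
python3 ld.py
```

```text
lid top 75153 ((532.94970703125, 50.70513153076172), 99.74150085449219) 183.1850839602597 tilt deg [-0.04 -0.03]
go [ 0.03 -0.06  0.5 ] twist 0.0 | cur [532.   49.8 178.3] -59.0 q6 0.9 F [ 0.6 -0.  -6.1] g 0.172 t 25.65
```

{"method": "step_arm", "body": {"plan": "0 -0.05 0.15 0 0;0 -0.05 0.3 0 0;0 -0.05 0.4 0 0;0 -0.05 0.5 0 0;0 -0.05 0.55 0 0;0 -0.05 0.55 0 0"}}

```text
time_s: 26.3
eef_pos: [531.6, 50.3, 173.3]
ee_rot: [0.0, 0.964, 0.267, 0.0]
force: [-4.9, 0.1, 3.7]
grip_width: 0.178
```

Resting on the rim. Releasing and backing off.

{"method": "step_arm", "body": {"plan": "0 0 0 0 25;0 0 0 0 40;0 0 0 0 60;0 0 0 0 60;0 0 -2 0 60;0 0 -5 0 60;0 0 -10 0 70;0 0 -14 0 70;0 0 -14 0 70"}}

```text
time_s: 27.2
eef_pos: [533.1, 50.2, 318.1]
ee_rot: [0.002, 0.964, 0.267, 0.005]
force: [0.5, -0.5, -0.7]
grip_width: 0.695
```

{"method": "step_arm", "body": {"plan": "-4 -4 0 0 70;-8 -8 0 0 70;-12 -12 0 0 70;-16 -16 0 0 70;-20 -20 0 0 70;-20 -20 0 0 70;-20 -20 0 0 70"}}

```text
time_s: 27.9
eef_pos: [254.7, 119.4, 312.7]
ee_rot: [0.0, 0.963, 0.268, 0.001]
force: [1.3, 0.3, -0.6]
grip_width: 0.701
```

```bash
python3 - <<'E'
from h import *
go(0,0,0)
o=[]
for n in ('top','side'):
    im,d=cams.capture(n); W=cloud(n,d); z=W[...,2];x=W[...,0];y=W[...,1]; o.append(im)
    def f(t,m):
        p=W[m]; 
        if len(p)<10: print(n,t,'none'); return
        A=np.c_[p[:,:2]-p[:,:2].mean(0),np.ones(len(p))]; k=np.linalg.lstsq(A,p[:,2],rcond=None)[0]
        print(n,t,len(p),cv2.minEnclosingCircle(p[:,:2].astype(np.float32)),k[2].round(1),np.degrees(k[:2]).round(2))
    f('lid',(np.hypot(x-532,y-50)<115)&(z>170)&(z<188))
    f('spare',(np.hypot(x-460,y+330)<45)&(z>29)&(z<37))
    m=(np.hypot(x-572,y+114)<50)&(z>85)&(z<108); print(n,'grip',W[m][:,:2].mean(0))
v=np.hstack([cv2.resize(o[0][60:300,100:520],(420,260)),cv2.resize(o[1][130:390,250:450],(300,390))[:260]]) if 0 else np.hstack([o[0][60:400,100:520],o[1][100:440,250:460]])
save('',v,'end.png')
E
```

```text
go [-28.04  -2.98  31.21] twist 0 | cur [254.7 119.4 312.7] -58.9 q6 1.04 F [ 1.3  0.3 -0.6] g 0.701 t 27.9
top lid 5653 ((532.7984008789062, 51.02034378051758), 99.8283920288086) 177.7 [0.04 0.01]
top spare 487 ((460.5007019042969, -329.0048522949219), 33.94123840332031) 33.2 [-0.13  0.32]
top grip [ 571.48231167 -112.87269202]
side lid 1863 ((530.270751953125, 48.0410041809082), 102.95735931396484) 175.9 [0.05 0.29]
side spare 432 ((459.2375793457031, -331.1944580078125), 34.68370056152344) 32.1 [-0.01 -0.16]
side grip [ 569.47526732 -119.35067532]
```

View pics/end.png

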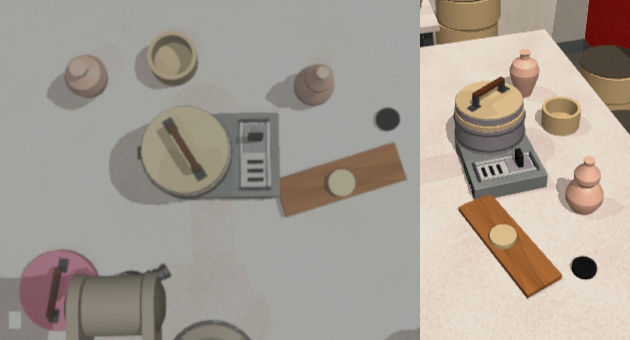

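The lid lies flat and centred on the kiln at (185,150). All three slots are open at (255,170), the spare disc is still on the board at (342,183), and the vases and saggar haven't moved. Handing in.

```bash
python3 -c "
from h import *
print(workorder.finish_job())"
```

```text
the job is handed in; nothing more can be done
None
```

The kiln is loaded for firing and the job is handed in, at about 28 s of the 72 s allowed. I slid the air shutter open first, then set down the tile, the cover and the lid in that order.

**Last checks**
- **Shutter:** it met its end stop with about 22 N. The grip stands 40 mm to the +x side of the kiln centre, and all three slots show clear. One picture seemed to show a few mm between the plate and the stop bar. I still take it as fully open, because it resisted hard and sits at the expected end position.
- **Tile and cover:** the tile is within about 1 mm of the setter's centre and the cover within about 0.5 mm. I checked both with the wrist camera before the lid went on.
- **Lid:** the top camera puts it within about 1 mm of the kiln centre and flat. The side camera reads it about 3 mm off and 0.3° tilted; its view is more oblique and its other readings were off by similar amounts.
- **Gentleness:** each piece was set down with roughly 4–6 N and then released.
- **Bystanders:** the spare disc is where it was, and the vases, saggar, pink lid and black disc look unmoved in the last pictures.

**What went wrong:** the first try at the tile closed just above it and touched nothing. The real fingertips sit about 20 mm further back than the stated tool point. I measured that with the wrist camera's depth picture and allowed for it from then on.

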